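Check a probe thermometer and show its display to the records camera

TASK

Check the yellow probe thermometer and show its display for the record: lift it out of its stand, keep hold of it and dip its probe deep into the open cup of the checker for about a second without ramming it, then take it to the tablet and hold it up in the air, upright, with its display squarely facing the tablet's camera lens, level with the lens and 15 cm in front of it. Finish holding it there, still, with nothing but the gripper carrying it. Leave the blue thermometer and everything else on the worktop where it is.

Things in the scene. Friction and masses are not known exactly. Their poses are not given: they have to be found in the camera images.
- probe_yellow: yellow probe thermometer, 90 g: yellow head 34 mm wide (y), 20 thick (x), 85 tall, 5 mm wire loop on top; below it a pointed steel probe, 5 mm thick, 80 long. Origin mid underside of the head; z up, probe along -z, display on the -x face. Stands upright in one of the stand's two holes, head resting on the top plate. Grip the ribbed sides across the 34 mm, 50 to 75 mm above the origin
- probe_yellow_display (a point): middle of the yellow thermometer's display window (23x19 mm, on the -x face, 31 mm above the head's underside, 12 mm in front of its middle plane); axes as the thermometer's, so it looks along -x
- probe_yellow_tip (a point): the pointed tip of the yellow thermometer's probe, 80 mm below the head's underside on its axis
- probe_blue: the blue thermometer, same shape, in the stand's other socket, facing the same way; to be left alone
- stand: fixed stand of bent sheet steel, 56 mm deep (x), 200 wide (y), 95 tall; origin under its centre. Top plate 4 mm thick, upper side 95 mm above the worktop, with two 12 mm round holes at y = -55 and +55 mm; a thermometer is lifted straight up out of it, 80 mm to be clear. Its front (-x), where the displays look, is turned to the left, to the bench's middle; either thermometer may be in either hole
- checker: fixed checker: white heater base 150 deep (x), 110 wide (y), 38 tall, dark strip on its -x side, on its rear half a finned aluminium cup 52 mm across (62 over the fins), its axis at x = +20 mm, its rim 95 mm above the worktop; origin under the base's centre. A shelf lip runs along y at x = 0.67, 0.32 above the worktop: keep the gripper in front
- cup_mouth (a point): middle of the open mouth of the checker's cup, at rim height; the bore is 22 mm wide and 51 deep, straight down, empty
- tablet: fixed tablet on an aluminium sheet stand at the left, screen 245 mm wide, facing its -x and leaning back 12 degrees, 200 tall; origin on the worktop under its lower front edge; y along its width, z up
- lens (a point): the tablet's camera lens, a small round steel-ringed dot in the middle of the upper bezel, 189 mm above the worktop; axes as the tablet's (upright): it looks along -x, z is up
- chilli_bottle: red squeeze bottle, 54 mm across, 200 tall, loose, a bystander at the back; origin at the centre of its underside
- mustard_bottle: yellow squeeze bottle, 54 mm across, 200 tall, loose, a bystander at the back; origin at the centre of its underside
- dredger: steel dredger with punched lid, 68 mm across, 103 tall, loose, a bystander at the back; origin at the centre of its underside
- bowl: red bowl, 115 mm across, 59 tall, loose, a bystander at the back right; origin at the centre of its underside
- tub: low clear tub with brown contents, 93x119x46 mm, loose, a bystander at the back; origin at the centre of its underside
- tape: roll of beige tape lying flat, 104 mm across, 25 tall, loose, a bystander at the front; origin at the centre of its underside
- scraper: bench scraper lying flat, steel blade and black grip, 100x152x12 mm, loose, a bystander at the front left; origin at the centre of its underside
- pen: marker pen lying flat, white and blue, 135x17x16 mm, loose, a bystander at the front; origin at the centre of its underside
Not all that is in view belongs to the job. Of the things that look like the probe_yellow, the larger one is meant.

How it is judged:
By the outcome, as a careful person would: the job done as asked, in the order asked, and still so for the second after the job is handed in, while the arm keeps its last pose, push and grip.
It also fails if it takes over 48 s, if anything falls off the work surface, if the arm or the gripper's body presses on something with over 40 N, if the wrist force passes 120 N, or if a joint passes its speed limit or range.

ROBOT

A 6-joint arm with a two-finger parallel gripper is mounted at the origin on a cart in front of the work surface, level with it; the furniture and walls round the work are solid. World frame = base frame: x ahead of the robot, y to its left, z up, the work surface at z = 0. Lengths are in m, angles in rad, forces in N, time in s.
With the tool pointing down it reaches from about 0.325 to 1 m from the base axis. Payload 5.1 kg.
Tool frame: the origin (TCP) lies midway between the tips of the shut fingers; the grasp point (between the pads) lies bot.grip_point_offset behind it (bot.grip_point_offset is the distance from the TCP to the grasp point, in m); z points along the fingers, y is the line along which they close (so a half turn about z gives the same grasp; the last joint's range is limited). The gripper opens to 85 mm and grips with 20 to 120 N. Pads are 22 mm wide; open, the fingers measure 114 mm over their backs; the gripper's body (76 mm by 85 mm) begins 54 mm behind the grasp point. The pads swing forward as they close: fully open they stand 13 mm farther back than shut.
Start: joints at [1.063, 0.124, 1.65, -0, 1.367, -0.083], TCP at [0.268, 0.592, 0.231] pointing down, gripper open.
Joint ranges: [-2.61, 2.61], [-1.02, 2.33], [0.03, 2.71], [-1.35, 4.49], [0.32, 2.68], [-2.91, 2.91]. Speed limits (rad/s): [2.57, 2.57, 3.14, 3.14, 3.14, 3.14].

INTERFACE

Orientations are given as [roll, pitch, yaw] about the fixed x, y, z axes, in that order (R = Rz(yaw) Ry(pitch) Rx(roll)).
In Python, from cell import bot gives the robot as it stands.
- The arm moves only by the tool move_arm, never from a script. Its argument "motion" is a list that holds one entry, the list of rows, each a list of 7 numbers: the turn, a rotation vector about the tool's x, y, z in degrees, then the shift along the tool's x, y, z in m, then the closure, from 0 (fully open) to 1 (shut). A call has 1 to 8 rows; each row is the pose to reach, as a shift and turn from the pose commanded when the call began, along the tool's axes at that moment; what a row does not reach only later rows make up. A row lasts 1/12 s, in which the tool goes at most 41.7 mm and 7.16 degrees, less where a joint would pass 70% of its speed; a pose out of reach is approached as far as the arm can. A call with a gripper value outside its range is refused whole. The fingers move at their own pace and stop on an object; "grip_force" is the grip in N (left out, the last holds). Time passes only in rows, so rows that repeat a pose let the fingers close. It gives the time, the measured TCP pose, the force, the opening and the grip force at its end, in the units of the state.
- bot.get_obs(): the state, without advancing time (a new reading comes with each control period).
- bot.capture(name): name is "scene" or "top" or "wrist"; returns a dict with "color" (384x512x3 uint8, blue, green, red), "camera_matrix" (3x3 intrinsics, pixels), "eye" and "attitude" of the camera in the world. Camera axes: x right, y up, looking along -z (the intrinsics and any distortion apply to the point x, -y, -z); pixel columns grow to the right and rows downward; lengths in m; the calibration is good to about 2 mm. The wrist camera is an equidistant fisheye: a pixel r from the principal point sees the ray r / f radians off the axis. A picture is of the moment at which its call begins. There is no depth.
- bot.job_done(): hands the job in; it is judged then, once.
The state is a dict: "t": time; "qpos": joint angles; "dq": joint speeds; "joint_efforts": joint torques, N m; "tcp_pos": TCP position; "tool_rot": TCP orientation; "ft_force": force on the tool from outside, world axes, zero at the start; "torque": the same for the moment, N m; "gripper_width": finger opening in m; "grasp_force": force on a finger pad.
Only numpy, scipy, OpenCV 4.12 (cv2) and the standard library are available. Lean on these libraries where they do the work, as an engineer would, in place of code of your own. Each camera call takes 0.05 s, during which the arm holds its last target. There are 200 camera calls.

## Working session

There is one attempt and no reset: what is moved stays moved. The work goes in short steps, Python scripts to look and compute and a tool call to move; the robot and the scene stay as the last step left them, time stands still between calls to the robot, and variables do not carry over. Pictures are saved under pics/ and viewed, at most 10 in all, crops included, and the job is handed in when it is done.

Besides the shell and the picture viewer there is one more tool, called after "Call:" by a JSON object that holds its "op" and its "data", one argument or row to a line. move_arm: Moves the arm, as the interface text tells. Its arguments: {"type":"object","properties":{"motion":{"type":"array","items":{"type":"array","items":{"type":"array","items":{"type":"number"}}}},"grip_force":{"type":"number"}},"required":["motion"]}

```bash
mkdir -p pics; cat > h.py <<'E'
import numpy as np, cv2
from scipy.spatial.transform import Rotation as R
from cell import bot
def cap(n,f=None):
    c=bot.capture(n)
    if f: cv2.imwrite('pics/'+f,c['color'])
    return c
E
python3 - <<'E'
from h import *
o=bot.get_obs();print(o, bot.grip_point_offset)
a=cap('scene','s1.png');b=cap('top','t1.png')
import pickle;pickle.dump((a,b,cap('wrist')),open('c1.pkl','wb'))
for c in (a,b):print(c['camera_matrix'],c['eye'],c['attitude'],c.keys())
E
```

```text
{'t': 0.0, 'qpos': array([ 1.06339715e+00,  1.24519057e-01,  1.65166415e+00,  1.53768554e-05,
        1.36745029e+00, -8.25787152e-02]), 'dq': array([-3.19850833e-04, -2.25493224e-05, -5.27054043e-04,  2.52725642e-04,
        4.88870199e-04,  1.25988416e-04]), 'joint_efforts': array([-1.87539910e-03, -4.23604774e+01, -3.65454841e+01, -2.70957216e-04,
        6.87819324e-03, -6.30835416e-06]), 'tcp_pos': array([0.26762337, 0.59169907, 0.23004978]), 'tool_rot': array([-3.13956000e+00, -1.83341375e-04,  2.71676888e+00]), 'ft_force': array([-0.25951602,  0.53830002,  0.09780445]), 'torque': array([ 0.01347708, -0.01031959, -0.04516139]), 'grasp_force': 0.0, 'gripper_width': 0.08504813374313287} 0.0187
[[415.02580149   0.         256.91141838]
 [  0.         415.02580149 180.6004916 ]
 [  0.           0.           1.        ]] [-0.17122819 -0.92265429  0.6709081 ] [ 1.15877715  0.01213041 -0.64581443] dict_keys(['color', 'camera_matrix', 'eye', 'attitude'])
[[352.93008685   0.         255.49424886]
 [  0.         352.93008685 188.33224545]
 [  0.           0.           1.        ]] [0.37659749 0.05503643 1.53197433] [ 1.20329455e-01 -1.56034153e-03 -1.56199660e+00] dict_keys(['color', 'camera_matrix', 'eye', 'attitude'])
```

View pics/s1.png

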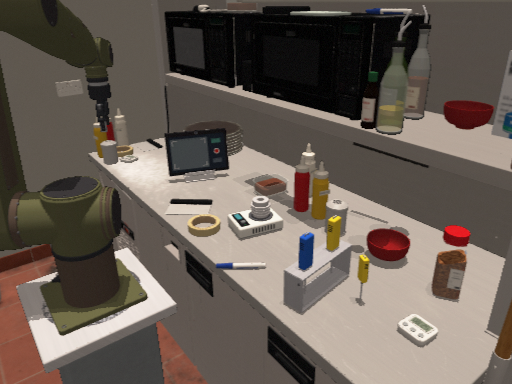

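View pics/t1.png

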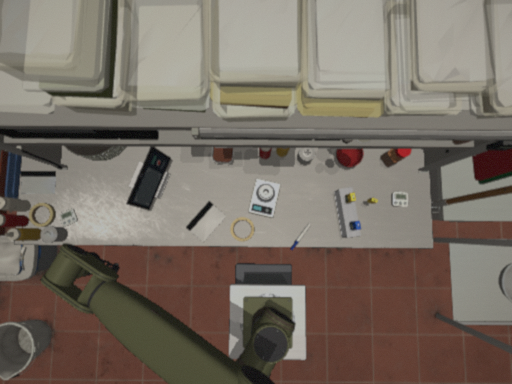

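The scene view shows the stand near (318,275) with blue (306,250) and the large yellow thermometer (333,233), and a smaller lookalike at (363,270). The top view shows yellow (351,197), blue (355,225), the checker cup (265,190) and the tablet (150,178).

```bash
cat >> h.py <<'E'
def ray(c,u,v):
    K=c['camera_matrix'];d=np.array([(u-K[0,2])/K[0,0],-(v-K[1,2])/K[1,1],-1.])
    return np.array(c['eye']),R.from_euler('xyz',c['attitude']).apply(d)
def onz(c,u,v,z):
    e,d=ray(c,u,v);return e+d*(z-e[2])/d[2]
def proj(c,p):
    q=R.from_euler('xyz',c['attitude']).inv().apply(np.array(p)-c['eye']);K=c['camera_matrix']
    return K[0,2]+K[0,0]*q[0]/-q[2],K[1,2]+K[1,1]*q[1]/q[2]
def two(c1,u1,c2,u2):
    e1,d1=ray(c1,*u1);e2,d2=ray(c2,*u2)
    s=np.linalg.lstsq(np.c_[d1,-d2],e2-e1,rcond=None)[0]
    a=e1+s[0]*d1;b=e2+s[1]*d2;return (a+b)/2,np.linalg.norm(a-b)
E
python3 - <<'E'
from h import *
import pickle
a,b,w=pickle.load(open('c1.pkl','rb'))
def crop(c,x,y,wd,hg,s):return cv2.resize(c['color'][y:y+hg,x:x+wd],None,fx=s,fy=s,interpolation=cv2.INTER_CUBIC)
m=np.vstack([np.hstack([crop(b,325,180,65,60,6),crop(b,120,140,65,75,6)[:360]]),
 np.hstack([crop(a,220,185,65,40,6),crop(a,160,120,65,40,6)])])
cv2.imwrite('pics/m.png',m);print(m.shape)
def blobs(c,lo,hi,n):
    h=cv2.cvtColor(c['color'],cv2.COLOR_BGR2HSV);k=cv2.inRange(h,lo,hi)
    N,l,st,ce=cv2.connectedComponentsWithStats(k)
    for i in range(1,N):
        if st[i,4]>8:print(n,st[i],ce[i].round(1))
for c,n in((a,'s'),(b,'t')):
    blobs(c,(20,150,100),(32,255,255),n+'Y');blobs(c,(100,150,80),(125,255,255),n+'B')
for p in((351,195),(355,225)):print(onz(b,*p,.18))
print(onz(b,265,190,.095))
E
```

```text
(600, 780, 3)
sY [ 94 128  12  30 179] [ 99.2 139.7]
sY [312 178  17  41 522] [319.1 198. ]
sY [327 216  14  35 363] [333.4 232.7]
sY [358 255  11  28 218] [362.9 268.5]
sB [367   9  13   2  20] [373.7   9.6]
sB [507 113   5   2   9] [509.2 113.6]
sB [299 233  15  37 396] [306.  251.1]
sB [217 264  15   3  45] [224. 265.]
tY [349 194   6   7  19] [350.9 197.1]
tY [371 199   5   3  10] [372.6 200.1]
tB [354 222   6   7  24] [356.3 225.3]
[ 0.51752159 -0.31368435  0.18      ]
[ 0.40268629 -0.32621614  0.18      ]
[0.54382494 0.01529969 0.095     ]
```

View pics/m.png

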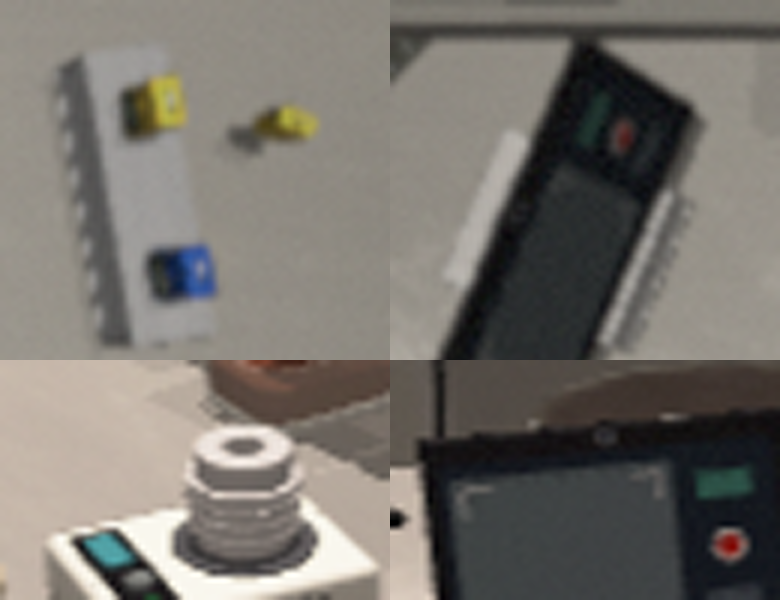

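The mosaic shows the yellow head's top at about (169,101), the blue's at (197,271), the cup's bore in the scene view at about (240,447), and the lens at (605,437). I'll turn these into poses.

```bash
python3 - <<'E'
from h import *
import pickle
a,b,w=pickle.load(open('c1.pkl','rb'))
T=lambda x,y:(325+x/6-.4,180+y/6-.4)
y=onz(b,*T(169.5,101),.18);bl=onz(b,*T(197,271),.18);d=y-bl
print('Y',y,'B',bl,np.linalg.norm(d),np.degrees(np.arctan2(d[1],d[0])))
print('check scene proj Y',proj(a,y-[0,0,.0425]),'B',proj(a,bl-[0,0,.0425]))
cs=(220+240/6-.4,185+(447-360)/6-.4);print('cup scene',onz(a,*cs,.095))
# cup in top: circles
g=cv2.resize(b['color'][175:220,240:290],None,fx=8,fy=8,interpolation=cv2.INTER_CUBIC)
g2=cv2.resize(b['color'][140:215,120:185],None,fx=8,fy=8,interpolation=cv2.INTER_CUBIC)[:600,:400]
m=np.zeros((600,800,3),np.uint8);m[:360,:400]=g;m[:600,400:800]=g2
k=w['color'];m[360:600,:320]=cv2.resize(k,(320,240));cv2.imwrite('pics/m2.png',m)
ls=(160+215/6-.4,120+77/6-.4);print('lens scene z.189',onz(a,*ls,.189), proj(b,onz(a,*ls,.189)))
E
```

```text
Y [ 0.51203873 -0.32067746  0.18      ] B [ 0.40365344 -0.33551974  0.18      ] 0.10939681725897078 7.797587498923312
check scene proj Y (np.float64(333.3956969681916), np.float64(232.7785949658242)) B (np.float64(305.4302472476617), np.float64(250.31985104889137))
cup scene [0.53554224 0.01274044 0.095     ]
lens scene z.189 [0.58439606 0.49553509 0.189     ] (np.float64(140.94763044461627), np.float64(175.59525851565436))
```

View pics/m2.png

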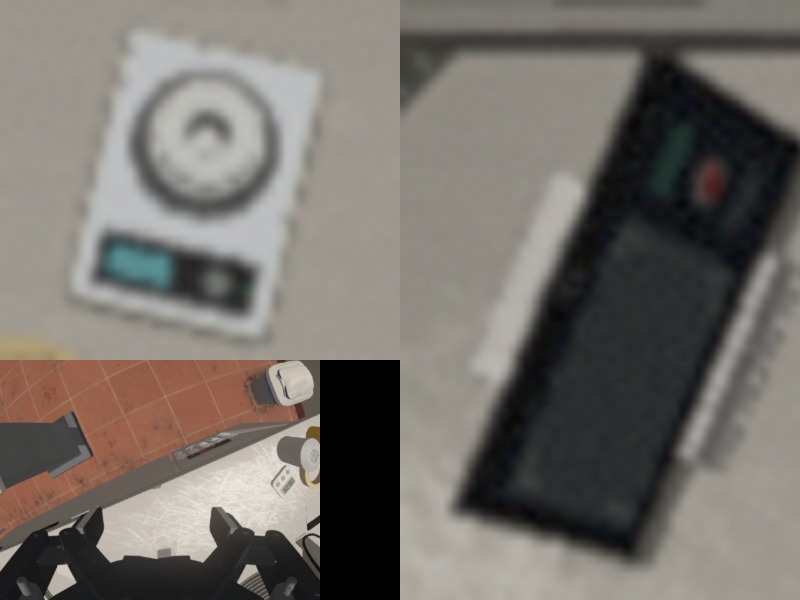

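The mosaic confirms the cup bore at (207,140), and the tablet's upper edge runs from (650,55) to (460,505). The wrist view shows the floor and bench edge.

```bash
python3 - <<'E'
from h import *
import pickle
a,b,w=pickle.load(open('c1.pkl','rb'))
T=lambda x,y:(120+(x-400)/8-.4,140+y/8-.4)
p=onz(b,*T(650,55),.197);q=onz(b,*T(458,505),.197);d=p-q
print(p,q,np.linalg.norm(d),'tab yaw',np.degrees(np.arctan2(d[1],d[0]))+90,'mid',(p+q)/2)
print('cup top',onz(b,265.5,192.1,.095),'lens top',onz(b,*T(570,280),.189))
g=cv2.cvtColor(b['color'],cv2.COLOR_BGR2GRAY)
# subpixel: left edge of tablet per row: bright->dark crossing
pts=[]
for v in range(152,200):
    u0=147-(v-152)*.42
    us=np.arange(u0-9,u0+9,.1);s=np.interp(us,np.arange(512),g[v]);i=np.where(s<70)[0]
    if len(i) and s[0]>90: pts.append(onz(b,us[i[0]],v,.198)[:2])
pts=np.array(pts);f=cv2.fitLine(pts.astype(np.float32),cv2.DIST_HUBER,0,.005,.001).ravel();print(len(pts),np.degrees(np.arctan2(f[1],f[0])),f)
# scene top edge
g=cv2.cvtColor(a['color'],cv2.COLOR_BGR2GRAY);k=[]
for u in range(170,224):
    s=g[118:145,u].astype(int);i=np.where(s<55)[0]
    if len(i):k.append(onz(a,u,118+i[0],.198)[:2])
k=np.array(k);f=cv2.fitLine(k.astype(np.float32),cv2.DIST_HUBER,0,.005,.001).ravel();print(len(k),np.degrees(np.arctan2(f[1],f[0])),f)
# plan
o=bot.get_obs();print(R.from_euler('xyz',o['tool_rot']).as_matrix().round(3))
E
```

```text
[0.69728797 0.46010626 0.197     ] [0.47871207 0.54133605 0.197     ] 0.23318170214489056 tab yaw 69.61332377764737 mid [0.58800002 0.50072116 0.197     ]
cup top [0.53518388 0.01320342 0.095     ] lens top [0.58826679 0.49609569 0.189     ]
48 -20.516382 [ 0.936572  -0.3504752  0.577725   0.5049682]
54 4.044506 [0.99750954 0.07053134 0.6069299  0.52688754]
[[-0.911  0.412 -0.001]
 [ 0.412  0.911 -0.001]
 [ 0.    -0.002 -1.   ]]
```

Call:
{"op": "move_arm", "data": {
  "motion": [
    [[0,0,7,-0.025,-0.0305,-0.004,0],[0,0,14,-0.05,-0.061,-0.008,0],[0,0,21,-0.075,-0.0915,-0.012,0],[0,0,28,-0.1,-0.122,-0.016,0],[0,0,35,-0.125,-0.1525,-0.02,0],[0,0,42,-0.15,-0.183,-0.024,0],[0,0,49,-0.175,-0.2135,-0.028,0],[0,0,56,-0.2,-0.244,-0.03,0]]
  ]
}}

```text
t: 0.82
tcp_pos: [0.3496, 0.2858, 0.2616]
tool_rot: [3.141, -0.0, 1.734]
ft_force: [1.5, -0.6, 0.6]
gripper_width: 0.0856
grasp_force: 0.0
```

```bash
cat >> h.py <<'E'
def to(p,yd,o=None):
    """tool-frame move: p = TCP target, yd = world angle (deg) of tool y, tool down"""
    o=bot.get_obs();r=R.from_euler('xyz',o['tool_rot']);t=np.radians(yd)
    y=np.array([np.cos(t),np.sin(t),0]);z=np.array([0,0,-1.]);M=np.c_[np.cross(y,z),y,z]
    print('tcp',o['tcp_pos'].round(4),'t',o['t'],'turn',np.degrees((r.inv()*R.from_matrix(M)).as_rotvec()).round(2),'shift',r.inv().apply(np.array(p)-o['tcp_pos']).round(4),'F',o['ft_force'].round(1),'w',o['gripper_width'].round(4))
E
python3 -c "
from h import *
to((.512,-.3207,.26),7.8);print(bot.get_obs()['qpos'],bot.get_obs()['dq'])"
```

```text
Traceback (most recent call last):
  File "h.py", line 24, in to
    print('tcp',o['tcp_pos'].round(4),'t',o['t'],'turn',np.degrees((r.inv()*R.from_matrix(M)).as_rotvec()).round(2),'shift',r.inv().apply(np.array(p)-o['tcp_pos']).round(4),'F',o['ft_force'].round(1),'w',o['gripper_width'].round(4))
                                                                                                                                                                                                            ^^^^^^^^^^^^^^^^^^^^^^^^
AttributeError: 'float' object has no attribute 'round'
```

```bash
sed -i "s/o\['gripper_width'\].round(4)/round(o['gripper_width'],4)/" h.py
python3 -c "
from h import *
to((.512,-.3207,.26),7.8)"
```

```text
tcp [0.3496 0.2858 0.2616] t 0.8167 turn [ 0.04 -0.01  1.56] shift [-0.6248  0.0617  0.0016] F [ 1.5 -0.6  0.6] w 0.0856
```

Call:
{"op": "move_arm", "data": {
  "motion": [
    [[0,0,0.2,-0.039,0.004,0,0],[0,0,0.4,-0.078,0.008,0,0],[0,0,0.6,-0.117,0.012,0,0],[0,0,0.8,-0.156,0.016,0,0],[0,0,1,-0.195,0.02,0,0],[0,0,1.2,-0.234,0.024,0,0],[0,0,1.4,-0.273,0.027,0,0],[0,0,1.6,-0.312,0.03,0,0]]
  ]
}}

```text
t: 1.48
tcp_pos: [0.4313, -0.017, 0.2613]
tool_rot: [3.141, -0.0, 1.711]
ft_force: [1.0, 1.0, -0.3]
gripper_width: 0.0856
grasp_force: 0.0
```

Call:
{"op": "move_arm", "data": {
  "motion": [
    [[0,0,0,-0.039,0.004,0,0],[0,0,0,-0.078,0.008,0,0],[0,0,0,-0.117,0.012,0,0],[0,0,0,-0.156,0.016,0,0],[0,0,0,-0.195,0.02,0,0],[0,0,0,-0.225,0.024,0,0],[0,0,0,-0.225,0.024,0,0],[0,0,0,-0.225,0.024,0,0]]
  ]
}}

```text
t: 2.15
tcp_pos: [0.4866, -0.2357, 0.2605]
tool_rot: [-3.14, -0.001, 1.709]
ft_force: [0.1, 0.2, -0.0]
gripper_width: 0.0855
grasp_force: 0.0
```

```bash
python3 -c "
from h import *
to((.512,-.3207,.26),7.8)
c=cap('wrist','w2.png');print(c['camera_matrix'],c['eye'],c['attitude'])"
```

```text
tcp [ 0.4866 -0.2357  0.2605] t 2.15 turn [-0.07 -0.08  0.11] shift [-0.0877  0.0135  0.0004] F [ 0.1  0.2 -0. ] w 0.0855
[[297.31863964   0.         250.33419276]
 [  0.         297.31863964 192.43835661]
 [  0.           0.           1.        ]] [ 0.47765559 -0.1719268   0.40499318] [-2.58254908e-01  1.99109976e-04  1.37346096e-01]
```

View pics/w2.png

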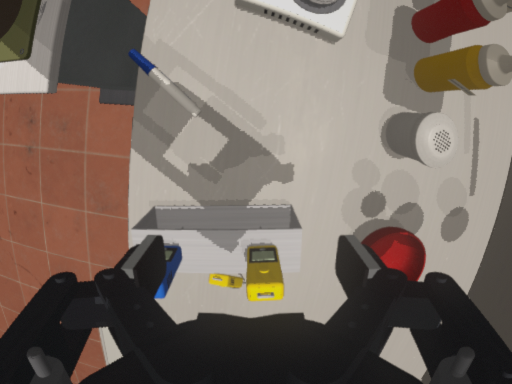

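The wrist view shows the yellow head at (265,275) with its display at (263,255), the stand edge at row 205–232, and the bowl well below finger height at (395,260). I'll check my pose estimate against this.

```bash
cat >> h.py <<'E'
def fproj(c,p):
    q=R.from_euler('xyz',c['attitude']).inv().apply(np.array(p)-c['eye']);x,y,z=q[0],-q[1],-q[2]
    r=np.hypot(x,y);th=np.arctan2(r,z);K=c['camera_matrix'];return np.round([K[0,2]+K[0,0]*th*x/r,K[1,2]+K[0,0]*th*y/r],1)
E
python3 - <<'E'
from h import *
c=cap('wrist')
def P(o,yaw,l):return fproj(c,np.array(o)+R.from_euler('z',yaw,degrees=True).apply(l))
o=(.512,-.3207,.095)
for n,l in dict(disp=(-.01,0,.031),tf1=(-.01,.017,.085),tf2=(-.01,-.017,.085),b1=(-.01,.017,0),b2=(-.01,-.017,0),tb1=(.01,.017,.085),tb2=(.01,-.017,.085)).items(): print(n,P(o,-82.2,l))
k=cv2.inRange(cv2.cvtColor(c['color'],cv2.COLOR_BGR2HSV),(20,150,60),(32,255,255))[235:310,243:295]
cn=max(cv2.findContours(k,0,2)[0],key=cv2.contourArea);print('mask box',cv2.boundingRect(cn)+np.array([243,235,0,0]))
for v in range(250,304,6):
    i=np.where(k[v-235])[0];print(v,(i.min()+243,i.max()+243) if len(i) else '')
E
```

```text
disp [263.2 256.5]
tf1 [284.7 283.7]
tf2 [246.3 284. ]
b1 [276.9 244.1]
b2 [247.2 244.2]
tb1 [283.5 301.7]
tb2 [246.4 302. ]
mask box [247 248  36  54]
250 (np.int64(248), np.int64(248))
256 (np.int64(248), np.int64(248))
262 (np.int64(248), np.int64(248))
268 (np.int64(248), np.int64(278))
274 (np.int64(247), np.int64(280))
280 (np.int64(247), np.int64(281))
286 (np.int64(247), np.int64(282))
292 (np.int64(247), np.int64(282))
298 (np.int64(247), np.int64(281))
```

Call:
{"op": "move_arm", "data": {
  "motion": [
    [[0,0,0.1,-0.03,0.0045,0,0],[0,0,0.1,-0.06,0.009,0,0],[0,0,0.1,-0.0877,0.0135,0,0],[0,0,0.1,-0.0877,0.0135,0,0],[0,0,0.1,-0.0877,0.0135,0.02,0],[0,0,0.1,-0.0877,0.0135,0.04,0],[0,0,0.1,-0.0877,0.0135,0.04,0],[0,0,0.1,-0.0877,0.0135,0.04,0]]
  ]
}}

```text
t: 2.92
tcp_pos: [0.5118, -0.3175, 0.2201]
tool_rot: [-3.139, -0.002, 1.711]
ft_force: [0.2, 0.0, 0.7]
gripper_width: 0.0859
grasp_force: 0.0
```

```bash
python3 -c "
from h import *
to((.512,-.3207,.136),7.8)"
```

```text
tcp [ 0.5118 -0.3175  0.2201] t 2.9167 turn [-0.12 -0.13  0.25] shift [-0.0034 -0.0001  0.0841] F [0.2 0.  0.7] w 0.0859
```

Call:
{"op": "move_arm", "data": {
  "motion": [
    [[0,0,0.2,-0.003,0,0.02,0],[0,0,0.2,-0.003,0,0.04,0],[0,0,0.2,-0.003,0,0.06,0],[0,0,0.2,-0.003,0,0.075,0],[0,0,0.2,-0.003,0,0.084,0],[0,0,0.2,-0.003,0,0.084,0],[0,0,0.2,-0.003,0,0.084,0],[0,0,0.2,-0.003,0,0.084,0]]
  ]
}}

```text
t: 3.58
tcp_pos: [0.5139, -0.3228, 0.1394]
tool_rot: [3.139, 0.002, 1.707]
ft_force: [0.2, -0.1, -0.7]
gripper_width: 0.0854
grasp_force: 0.0
```

Call:
{"op": "move_arm", "data": {
  "motion": [
    [[0,0,0,0,0,0,0.3],[0,0,0,0,0,0,0.4],[0,0,0,0,0,0,0.5],[0,0,0,0,0,0,0.6],[0,0,0,0,0,0,0.7],[0,0,0,0,0,0,0.8],[0,0,0,0,0,0,0.8],[0,0,0,0,0,0,0.8]]
  ],
  "grip_force": 35
}}

```text
t: 4.25
tcp_pos: [0.5131, -0.3226, 0.1378]
tool_rot: [3.141, 0.001, 1.706]
ft_force: [-0.6, 0.3, 2.9]
gripper_width: 0.0341
grasp_force: 38.4
```

```bash
python3 -c "
from h import *
to((.512,-.3207,.136),7.8);cap('wrist','w3.png')"
```

```text
tcp [ 0.5131 -0.3226  0.1378] t 4.25 turn [ 0.02  0.03 -0.04] shift [ 0.002  -0.0008  0.0018] F [-0.6  0.3  2.9] w 0.0341
```

View pics/w3.png

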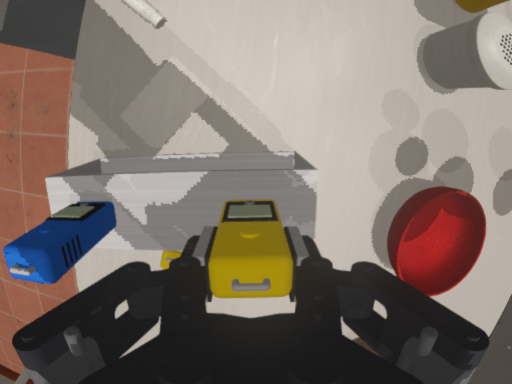

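The head is gripped squarely between the pads at (250,260). Lifting straight up.

Call:
{"op": "move_arm", "data": {
  "motion": [
    [[0,0,0,0,0,-0.005,0.8],[0,0,0,0,0,-0.015,0.8],[0,0,0,0,0,-0.03,0.8],[0,0,0,0,0,-0.05,0.8],[0,0,0,0,0,-0.07,0.8],[0,0,0,0,0,-0.09,0.8],[0,0,0,0,0,-0.105,0.8],[0,0,0,0,0,-0.115,0.8]]
  ],
  "grip_force": 45
}}

```text
t: 4.97
tcp_pos: [0.5135, -0.3227, 0.2552]
tool_rot: [3.139, 0.002, 1.706]
ft_force: [0.3, 0.2, -0.4]
gripper_width: 0.0335
grasp_force: 44.6
```

Call:
{"op": "move_arm", "data": {
  "motion": [
    [[0,0,0,0,0,-0.004,0.8],[0,0,0,0,0,-0.006,0.8],[0,0,0,0,0,-0.006,0.8],[0,0,0,0,0,-0.006,0.8]]
  ]
}}

```text
t: 5.3
tcp_pos: [0.5124, -0.322, 0.2569]
tool_rot: [-3.14, -0.002, 1.706]
ft_force: [0.3, -0.1, -1.3]
gripper_width: 0.0335
grasp_force: 44.6
```

```bash
python3 -c "
from h import *
to((.5355,.013,.258),-5)
c=cap('wrist');s=cap('scene')
def crop(x,y,w,h,k):return cv2.resize(s['color'][y:y+h,x:x+w],None,fx=k,fy=k,interpolation=cv2.INTER_CUBIC)
cv2.imwrite('pics/l.png',np.hstack([cv2.resize(c['color'],(400,300)),crop(290,150,100,75,4)]))"
```

```text
tcp [ 0.5124 -0.322   0.2569] t 5.3 turn [-0.1  -0.08 12.76] shift [ 0.3289  0.0681 -0.0007] F [ 0.3 -0.1 -1.3] w 0.0335
```

View pics/l.png

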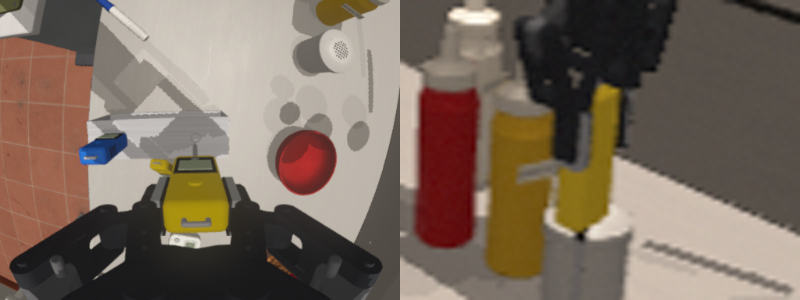

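Held cleanly, with the probe tip out at about (195,138). Moving to above the cup.

Call:
{"op": "move_arm", "data": {
  "motion": [
    [[0,0,0,0.01,0.002,0,0.8],[0,0,0,0.03,0.006,0,0.8],[0,0,0,0.055,0.0115,0,0.8],[0,0,0,0.08,0.017,0,0.8],[0,0,0,0.105,0.022,0,0.8],[0,0,0,0.13,0.0275,0,0.8],[0,0,0,0.155,0.0325,0,0.8],[0,0,0,0.18,0.038,0,0.8]]
  ]
}}

```text
t: 6.07
tcp_pos: [0.5258, -0.137, 0.2578]
tool_rot: [-3.141, -0.001, 1.706]
ft_force: [-0.0, -0.7, -0.2]
gripper_width: 0.0334
grasp_force: 44.6
```

Call:
{"op": "move_arm", "data": {
  "motion": [
    [[0,0,0,0.025,0.005,0,0.8],[0,0,0,0.05,0.0105,0,0.8],[0,0,0,0.075,0.0157,0,0.8],[0,0,0,0.1,0.021,0,0.8],[0,0,0,0.12,0.025,0,0.8],[0,0,0,0.135,0.028,0,0.8],[0,0,0,0.144,0.03,0,0.8],[0,0,0,0.147,0.0307,0,0.8]]
  ]
}}

```text
t: 6.73
tcp_pos: [0.5364, 0.0125, 0.2579]
tool_rot: [-3.141, -0.0, 1.708]
ft_force: [0.1, 0.5, -0.2]
gripper_width: 0.0337
grasp_force: 44.6
```

Call:
{"op": "move_arm", "data": {
  "motion": [
    [[0,0,0,0,0,0.005,0.8],[0,0,0,0,0,0.01,0.8],[0,0,0,0,0,0.015,0.8],[0,0,0,0,0,0.02,0.8],[0,0,0,0,0,0.02,0.8],[0,0,0,0,0,0.02,0.8],[0,0,0,0,0,0.02,0.8]]
  ]
}}

```text
t: 7.32
tcp_pos: [0.5369, 0.0105, 0.2383]
tool_rot: [-3.142, 0.0, 1.706]
ft_force: [1.1, -0.1, -0.5]
gripper_width: 0.0339
grasp_force: 44.6
```

```bash
python3 -c "
from h import *
to((.5364,.0111,.18),7.8)
c=cap('wrist');s=cap('scene');print(fproj(c,(.5353,.013,.095)),proj(s,(.5353,.013,.095)))
cc=cv2.resize(c['color'][60:210,160:360],None,fx=2,fy=2)
def crop(x,y,w,h,k):return cv2.resize(s['color'][y:y+h,x:x+w],None,fx=k,fy=k,interpolation=cv2.INTER_CUBIC)
cv2.imwrite('pics/d.png',np.hstack([cc,crop(220,150,80,60,5)]))"
```

```text
tcp [0.5369 0.0105 0.2383] t 7.3167 turn [-0.    0.   -0.08] shift [ 0.0006 -0.0004  0.0583] F [ 1.1 -0.1 -0.5] w 0.0339
[249.1 178.3] (np.float64(259.48867749561447), np.float64(199.09258152604835))
```

View pics/d.png

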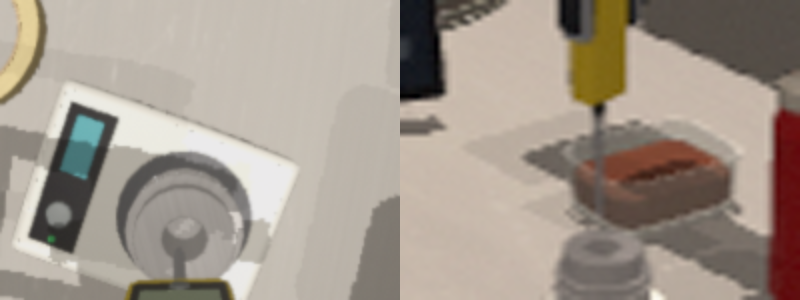

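The probe tip sits just above the bore (wrist crop (184,240), scene crop (600,235)), about 2 mm short in tool y. Dipping with that correction.

Call:
{"op": "move_arm", "data": {
  "motion": [
    [[0,0,0,0,0.002,0.004,0.8],[0,0,0,0,0.002,0.01,0.8],[0,0,0,0,0.002,0.016,0.8],[0,0,0,0,0.002,0.022,0.8],[0,0,0,0,0.002,0.028,0.8],[0,0,0,0,0.002,0.034,0.8],[0,0,0,0,0.002,0.04,0.8],[0,0,0,0,0.002,0.04,0.8]]
  ]
}}

```text
t: 8.08
tcp_pos: [0.5378, 0.0112, 0.1963]
tool_rot: [-3.139, -0.001, 1.706]
ft_force: [0.1, 1.1, -1.1]
gripper_width: 0.0336
grasp_force: 44.6
```

Call:
{"op": "move_arm", "data": {
  "motion": [
    [[0,0,0,0,0,0.005,0.8],[0,0,0,0,0,0.01,0.8],[0,0,0,0,0,0.015,0.8],[0,0,0,0,0,0.019,0.8],[0,0,0,0,0,0.021,0.8],[0,0,0,0,0,0.021,0.8],[0,0,0,0,0,0.021,0.8],[0,0,0,0,0,0.021,0.8]]
  ]
}}

```text
t: 8.75
tcp_pos: [0.539, 0.0111, 0.1776]
tool_rot: [3.141, 0.0, 1.706]
ft_force: [-0.6, 0.1, -0.5]
gripper_width: 0.0338
grasp_force: 44.6
```

Call:
{"op": "move_arm", "data": {
  "motion": [
    [[0,0,0,0,0,0,0.8],[0,0,0,0,0,0,0.8],[0,0,0,0,0,0,0.8],[0,0,0,0,0,0,0.8],[0,0,0,0,0,0,0.8],[0,0,0,0,0,0,0.8],[0,0,0,0,0,0,0.8],[0,0,0,0,0,0,0.8]]
  ]
}}

```text
t: 9.42
tcp_pos: [0.5388, 0.0112, 0.1773]
tool_rot: [-3.142, 0.0, 1.706]
ft_force: [-1.4, -0.3, -1.5]
gripper_width: 0.0337
grasp_force: 44.6
```

```bash
python3 -c "
from h import *
to((.5364,.0111,.258),7.8)
s=cap('scene');print(proj(s,(.536,.013,.135)))
g=cap('wrist')
cv2.imwrite('pics/e.png',np.hstack([cv2.resize(g['color'],(400,300)),cv2.resize(s['color'][150:210,220:300],None,fx=5,fy=5)]))"
```

```text
tcp [0.5388 0.0112 0.1773] t 9.4167 turn [-0.    0.   -0.04] shift [ 0.0003 -0.0024 -0.0807] F [-1.4 -0.3 -1.5] w 0.0337
(np.float64(259.54367920518587), np.float64(187.46291832005898))
```

View pics/e.png

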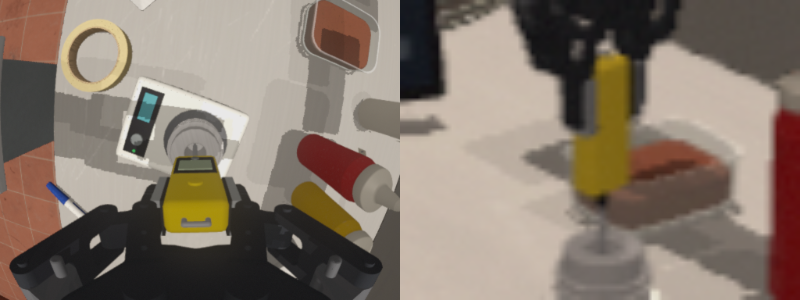

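The probe is in the bore (scene crop (602,240)). I'll go 3 mm deeper, hold, then lift out.

Call:
{"op": "move_arm", "data": {
  "motion": [
    [[0,0,0,0,0,0.0015,0.8],[0,0,0,0,0,0.003,0.8],[0,0,0,0,0,0.003,0.8],[0,0,0,0,0,0.003,0.8],[0,0,0,0,0,0.003,0.8],[0,0,0,0,0,0.003,0.8],[0,0,0,0,0,0.003,0.8],[0,0,0,0,0,0.003,0.8]]
  ]
}}

```text
t: 10.18
tcp_pos: [0.5389, 0.0111, 0.1744]
tool_rot: [3.141, 0.0, 1.706]
ft_force: [0.2, -0.2, -1.4]
gripper_width: 0.0333
grasp_force: 44.6
```

Call:
{"op": "move_arm", "data": {
  "motion": [
    [[0,0,0,0,0,0,0.8],[0,0,0,0,0,0,0.8],[0,0,0,0,0,0,0.8],[0,0,0,0,0,0,0.8],[0,0,0,0,0,0,0.8],[0,0,0,0,0,0,0.8],[0,0,0,0,0,0,0.8],[0,0,0,0,0,0,0.8]]
  ]
}}

```text
t: 10.85
tcp_pos: [0.5388, 0.0112, 0.1743]
tool_rot: [3.142, 0.0, 1.706]
ft_force: [0.0, -0.2, -0.1]
gripper_width: 0.0335
grasp_force: 44.6
```

Call:
{"op": "move_arm", "data": {
  "motion": [
    [[0,0,0,0,0,-0.005,0.8],[0,0,0,0,0,-0.015,0.8],[0,0,0,0,0,-0.027,0.8],[0,0,0,0,0,-0.04,0.8],[0,0,0,0,0,-0.053,0.8],[0,0,0,0,0,-0.066,0.8],[0,0,0,0,0,-0.077,0.8],[0,0,0,0,0,-0.084,0.8]]
  ]
}}

```text
t: 11.52
tcp_pos: [0.5395, 0.0111, 0.2611]
tool_rot: [3.138, 0.001, 1.706]
ft_force: [0.3, 0.5, -0.7]
gripper_width: 0.0334
grasp_force: 44.6
```

```bash
python3 - <<'E'
from h import *
L=np.array([.5865,.4958]);ty=69.5;u=np.array([np.cos(np.radians(ty)),np.sin(np.radians(ty))])
o=L-.162*u
yd=ty-90; t=np.radians(yd);y=np.array([np.cos(t),np.sin(t)]);x=np.array([-y[1],y[0]])
x=-np.array([y[1],-y[0]])
tcp=o-.002*x+.0008*y   # thermometer sits +2 mm in tool x, -0.8 mm in tool y from TCP
print('x axis',x,'origin',o,'tcp',tcp);to((*tcp,.258),yd)
E
```

```text
x axis [0.35020738 0.93667219] origin [0.5297664  0.34405911] tcp [0.52981533 0.3419056 ]
tcp [0.5395 0.0111 0.2611] t 11.5167 turn [ 1.800e-01 -1.000e-02  2.826e+01] shift [0.3291 0.035  0.003 ] F [ 0.3  0.5 -0.7] w 0.0334
```

Call:
{"op": "move_arm", "data": {
  "motion": [
    [[0,0,0,0.01,0.001,0,0.8],[0,0,2,0.03,0.003,0,0.8],[0,0,5,0.055,0.006,0,0.8],[0,0,8,0.08,0.0085,0,0.8],[0,0,11,0.105,0.011,0,0.8],[0,0,14,0.13,0.014,0,0.8],[0,0,17,0.155,0.0165,0,0.8],[0,0,20,0.18,0.019,0,0.8]]
  ]
}}

```text
t: 12.18
tcp_pos: [0.5324, 0.1939, 0.2574]
tool_rot: [-3.14, 0.001, 1.355]
ft_force: [0.5, -0.5, -0.5]
gripper_width: 0.0337
grasp_force: 44.7
```

```bash
python3 - <<'E'
from h import *
to((.5298,.3419,.258),-20.5)
E
```

```text
tcp [0.5324 0.1939 0.2574] t 12.1833 turn [-0.09  0.04  8.13] shift [ 0.144  -0.0343 -0.0007] F [ 0.5 -0.5 -0.5] w 0.0337
```

Call:
{"op": "move_arm", "data": {
  "motion": [
    [[0,0,2,0.025,-0.006,0,0.8],[0,0,4,0.05,-0.012,0,0.8],[0,0,6,0.075,-0.018,0,0.8],[0,0,8,0.1,-0.024,0,0.8],[0,0,8,0.12,-0.029,0,0.8],[0,0,8,0.133,-0.032,0,0.8],[0,0,8,0.138,-0.033,0,0.8],[0,0,8,0.14,-0.034,0,0.8]]
  ]
}}

```text
t: 12.85
tcp_pos: [0.5293, 0.3368, 0.2576]
tool_rot: [-3.141, 0.001, 1.219]
ft_force: [0.6, -0.5, -0.9]
gripper_width: 0.0332
grasp_force: 44.7
```

Call:
{"op": "move_arm", "data": {
  "motion": [
    [[0,0,0,0,0,0.01,0.8],[0,0,0,0,0,0.02,0.8],[0,0,0,0,0,0.03,0.8],[0,0,0,0,0,0.04,0.8],[0,0,0,0,0,0.05,0.8],[0,0,0,0,0,0.056,0.8],[0,0,0,0,0,0.056,0.8],[0,0,0,0,0,0.056,0.8]]
  ]
}}

```text
t: 13.52
tcp_pos: [0.5296, 0.3358, 0.2017]
tool_rot: [-3.141, 0.001, 1.217]
ft_force: [0.2, 0.2, -2.3]
gripper_width: 0.0335
grasp_force: 44.7
```

```bash
python3 - <<'E'
from h import *
to((.5298,.3419,.2008),-20.5)
c=cap('wrist','f.png');print(fproj(c,(.5865,.4958,.189)),c['eye'],c['attitude'])
E
```

```text
tcp [0.5296 0.3358 0.2017] t 13.5167 turn [-0.04  0.05  0.25] shift [ 0.0058 -0.0019  0.0009] F [ 0.2  0.2 -2.3] w 0.0335
[246.5 -60.3] [0.55213057 0.39645776 0.3460005 ] [-0.26004974  0.00037746 -0.354226  ]
```

View pics/f.png

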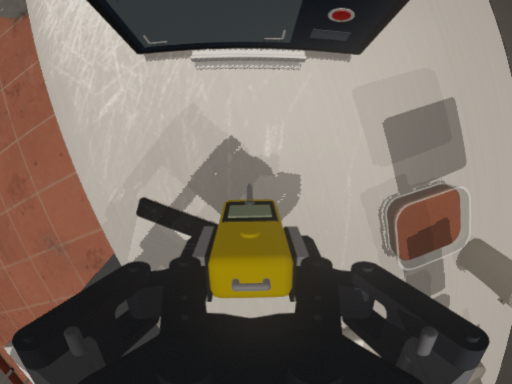

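The tablet's lower edge corners show at about (145,53) and (362,53); they give an independent yaw and midpoint.

```bash
python3 - <<'E'
from h import *
from scipy.optimize import brentq
c=cap('wrist');g=cv2.cvtColor(c['color'],cv2.COLOR_BGR2GRAY);K=c['camera_matrix']
def W(u,v,z):
    x,y=u-K[0,2],v-K[1,2];r=np.hypot(x,y);th=r/K[0,0]
    d=R.from_euler('xyz',c['attitude']).apply([np.sin(th)*x/r,-np.sin(th)*y/r,-np.cos(th)])
    e=np.array(c['eye']);return e+d*(z-e[2])/d[2]
pts=[]
for u in list(range(150,190,3))+list(range(312,358,3)):
    s=g[40:70,u].astype(float);i=np.where((s[:-1]<80)&(s[1:]>=80))[0]
    if len(i):
        i=i[-1];pts.append((u,40+i+(80-s[i])/(s[i+1]-s[i])))
print(np.round(pts[::5],1))
for z in (0.0,.01,.02,.03):
    P=np.array([W(u,v,z)[:2] for u,v in pts]);f=cv2.fitLine(P.astype(np.float32),cv2.DIST_HUBER,0,.005,.001).ravel()
    a,b=W(145,53,z),W(362,53,z)
    print(z,'len',np.linalg.norm(a-b),'yaw',np.degrees(np.arctan(f[1]/f[0]))+90,'mid',(a+b)/2,g[46:58,140:152:3].tolist() if z==0 else '')
# predicted corners from tablet estimate
u=np.array([np.cos(np.radians(69.5)),np.sin(np.radians(69.5))]);n=np.array([-u[1],u[0]])
for z in(.01,.02):
    m=np.array([.5865,.4958])-u*(.189-z)*np.tan(np.radians(12));print(z,m,fproj(c,(*(m+.1225*n),z)),fproj(c,(*(m-.1225*n),z)))
E
```

```text
[[150.   53.8]
 [165.   52.3]
 [180.   51.4]
 [315.   51.3]
 [330.   52.4]
 [345.   54. ]]
0.0 len 0.26103659602266527 yaw 69.43969 mid [0.58472457 0.47163525 0.        ] [[22, 41, 56, 56], [20, 27, 50, 47], [22, 19, 28, 23], [18, 20, 18, 20], [16, 21, 20, 21], [16, 20, 21, 19], [14, 12, 14, 11], [17, 29, 24, 32], [71, 91, 71, 88], [164, 157, 114, 112], [186, 171, 117, 115], [186, 177, 116, 115]]
0.01 len 0.2535127612251077 yaw 69.439674 mid [0.58379031 0.4694735  0.01      ] 
0.02 len 0.24598892642755008 yaw 69.43968 mid [0.58285605 0.46731175 0.02      ] 
0.03 len 0.23846509162999266 yaw 69.439674 mid [0.5819218 0.46515   0.03     ] 
0.01 [0.57317544 0.46016185] [142.9  62.6] [353.5  62.9]
0.02 [0.57391983 0.46215281] [139.9  59.4] [356.4  59.7]
```

Yaw is confirmed at 69.4°, but the lateral position differs by several millimetres. I'll raise the arm to bring the lens into the wrist view, and measure it numerically.

Call:
{"op": "move_arm", "data": {
  "motion": [
    [[0,0,0,0,0,-0.015,0.8],[0,0,0,0,0,-0.04,0.8],[0,0,0,0,0,-0.065,0.8],[0,0,0,0,0,-0.09,0.8],[0,0,0,0,0,-0.115,0.8],[0,0,0,0,0,-0.14,0.8],[0,0,0,0,0,-0.155,0.8],[0,0,0,0,0,-0.16,0.8]]
  ]
}}

```text
t: 14.28
tcp_pos: [0.5307, 0.3367, 0.3682]
tool_rot: [3.136, -0.006, 1.218]
ft_force: [0.8, -0.1, 0.3]
gripper_width: 0.0336
grasp_force: 44.7
```

Call:
{"op": "move_arm", "data": {
  "motion": [
    [[0,0,0,0,0,0,0.8],[0,0,0,0,0,0,0.8],[0,0,0,0,0,0,0.8]]
  ]
}}

```text
t: 14.53
tcp_pos: [0.5292, 0.3358, 0.36]
tool_rot: [-3.139, 0.003, 1.218]
ft_force: [0.1, -0.9, -1.5]
gripper_width: 0.0335
grasp_force: 44.7
```

```bash
python3 - <<'E'
from h import *
c=cap('wrist');g=cv2.cvtColor(c['color'],cv2.COLOR_BGR2GRAY)
to((.5298,.3419,.2008),-20.5)
p=fproj(c,(.5865,.4958,.189));print(p)
u=np.array([np.cos(np.radians(69.45)),np.sin(np.radians(69.45))]);n=np.array([-u[1],u[0]])
for s in(1,-1):print('top corner pred',fproj(c,(*(np.array([.5865,.4958])+u*.002+s*.1225*n),.198)))
v,x=int(p[1]),int(p[0]);print(max(v-12,0),x-14)
for r in g[max(v-12,0):v+13,x-14:x+18]:print(' '.join('%3d'%q for q in r))
for r in range(20,70,10):
    k=np.where(g[r,60:440]<60)[0]+60;print(r,k[:1],k[-1:],len(k))
E
```

```text
tcp [0.5292 0.3358 0.3598] t 14.5833 turn [-0.15  0.17  0.26] shift [ 0.0064 -0.0011  0.1589] F [-0.  -0.3 -1.4] w 0.0336
[249.  19.]
top corner pred [135.5  22.6]
top corner pred [363.   23.1]
7 235
222 218 218 219 217 216 218 219 220 219 219 219 217 218 220 220 218 218 218 219 220 219 218 218 218 218 219 220 220 221 221 222
207 203 202 202 200 199 200 200 200 199 200 199 198 200 201 200 199 199 200 200 200 199 200 200 201 201 202 203 205 213 219 221
177 163 161 158 157 155 154 154 153 152 152 158 162 162 163 163 163 163 163 162 162 162 163 165 165 165 166 167 168 176 193 206
 90  78  74  71  71  68  66  66  66  66  65  68  71  72  72  72  72  72  73  73  72  72  73  75  75  75  76  80  83  90 107 120
 43  41  41  40  41  40  38  40  40  40  42  41  41  40  43  41  41  42  43  40  42  42  42  42  43  43  43  45  46  47  50  52
 45  45  44  45  45  45  46  46  46  48  47  49  47  48  47  48  48  49  47  49  49  49  49  49  50  49  50  51  51  49  51  50
 41  41  43  43  42  41  41  42  44  43  43  43  44  43  44  43  43  44  43  43  45  45  45  46  46  47  47  47  47  48  48  48
 38 
[... 1691 characters left out ...]
  39  39  38  39  39  40  40  40  40  41  41  42  41  41  41  41  42  41  42  41  39  37  37  36
 68  69  70  70  71  71  70  71  72  74  74  74  73  74  75  76  75  75  75  75  74  75  74  73  74  74  73  71  60  53  53  54
 65  65  61  59  64  65  59  58  60  63  66  64  60  60  65  66  67  65  63  66  66  63  60  59  63  67  65  61  59  63  65  64
 63  64  60  60  63  63  61  57  62  64  64  62  59  62  66  65  66  64  63  65  65  61  59  62  65  65  63  68  78  80  80  80
 65  64  63  64  64  65  63  60  63  65  65  64  65  65  66  65  65  66  66  64  65  61  64  65  66  65  70 107 131 133 132 132
20 [138] [359] 214
30 [144] [354] 144
40 [151] [347] 50
50 [159] [340] 54
60 [166] [332] 44
```

The lens ring is centred at (248.7,19.3) against a predicted (249.0,19.0), so the lens estimate holds. Going to the final pose.

Call:
{"op": "move_arm", "data": {
  "motion": [
    [[0,0,0.1,0.001,0,0.01,0.8],[0,0,0.2,0.002,0,0.03,0.8],[0,0,0.2,0.003,0,0.055,0.8],[0,0,0.2,0.004,0,0.08,0.8],[0,0,0.2,0.005,-0.001,0.105,0.8],[0,0,0.2,0.006,-0.001,0.13,0.8],[0,0,0.2,0.006,-0.001,0.15,0.8],[0,0,0.2,0.006,-0.001,0.159,0.8]]
  ]
}}

```text
t: 15.25
tcp_pos: [0.5284, 0.3408, 0.1972]
tool_rot: [-3.136, 0.006, 1.214]
ft_force: [-1.0, -1.7, -1.1]
gripper_width: 0.0336
grasp_force: 44.6
```

Call:
{"op": "move_arm", "data": {
  "motion": [
    [[0,0,0,0,0,0,0.8],[0,0,0,0,0,0,0.8],[0,0,0,0,0,0,0.8],[0,0,0,0,0,0,0.8],[0,0,0,0,0,0,0.8],[0,0,0,0,0,0,0.8]]
  ]
}}

```text
t: 15.75
tcp_pos: [0.5314, 0.3424, 0.2048]
tool_rot: [3.14, -0.002, 1.214]
ft_force: [-0.1, 0.1, -1.0]
gripper_width: 0.0333
grasp_force: 44.7
```

```bash
python3 - <<'E'
from h import *
to((.5298,.3419,.2008),-20.55)
c=cap('wrist');k=cv2.inRange(cv2.cvtColor(c['color'],cv2.COLOR_BGR2HSV),(18,140,50),(34,255,255))
w=cv2.imread('pics/w3.png');k0=cv2.inRange(cv2.cvtColor(w,cv2.COLOR_BGR2HSV),(18,140,50),(34,255,255))
for q in(k0,k):print(cv2.boundingRect(max(cv2.findContours(q[190:310,195:300].copy(),0,2)[0],key=cv2.contourArea)))
t=np.radians(-20.55+180);
yw=69.45+180;o=np.array([.5298,.344,.158]);P=lambda l:o+R.from_euler('z',yw,degrees=True).apply(l)
for l in((-.01,0,.031),(-.01,.017,.085),(-.01,-.017,.085),(.01,-.017,.085),(-.01,.017,0),(-.01,-.017,0)):print(l,fproj(c,P(l)))
to((.5298,.3419,.2008),-20.55);print(np.abs(bot.get_obs()['dq']).max())
E
```

```text
tcp [0.5314 0.3424 0.2048] t 15.75 turn [ 0.09 -0.1   0.11] shift [-0.001  -0.0014  0.004 ] F [-0.1  0.1 -1. ] w 0.0333
(13, 10, 86, 98)
(13, 10, 86, 98)
(-0.01, 0, 0.031) [246.5 211.4]
(-0.01, 0.017, 0.085) [287.6 253.9]
(-0.01, -0.017, 0.085) [202.6 253.7]
(0.01, -0.017, 0.085) [205.7 294.8]
(-0.01, 0.017, 0) [272.4 196.8]
(-0.01, -0.017, 0) [221.6 196.7]
tcp [0.5313 0.3423 0.2044] t 15.8 turn [ 0.06 -0.07  0.11] shift [-0.0009 -0.0013  0.0036] F [-0.1  0.3 -1.2] w 0.0337
0.007360428554286641
```

Call:
{"op": "move_arm", "data": {
  "motion": [
    [[0,0,0,-0.0005,-0.0005,0.001,0.8],[0,0,0,-0.001,-0.001,0.002,0.8],[0,0,0,-0.001,-0.001,0.003,0.8],[0,0,0,-0.001,-0.001,0.0035,0.8],[0,0,0,-0.001,-0.001,0.0035,0.8],[0,0,0,-0.001,-0.001,0.0035,0.8],[0,0,0,-0.001,-0.001,0.0035,0.8],[0,0,0,-0.001,-0.001,0.0035,0.8]]
  ]
}}

```text
t: 16.47
tcp_pos: [0.5297, 0.3415, 0.1999]
tool_rot: [3.142, -0.0, 1.214]
ft_force: [0.6, -0.5, -1.0]
gripper_width: 0.0337
grasp_force: 44.7
```

Call:
{"op": "move_arm", "data": {
  "motion": [
    [[0,0,0,0,0,0,0.8],[0,0,0,0,0,0,0.8],[0,0,0,0,0,0,0.8],[0,0,0,0,0,0,0.8],[0,0,0,0,0,0,0.8],[0,0,0,0,0,0,0.8]]
  ]
}}

```text
t: 16.97
tcp_pos: [0.5296, 0.3415, 0.1998]
tool_rot: [-3.142, 0.0, 1.214]
ft_force: [0.1, -0.4, -0.8]
gripper_width: 0.0336
grasp_force: 44.6
```

```bash
python3 - <<'E'
from h import *
to((.5298,.3419,.2008),-20.55)
d=bot.get_obs();print(np.abs(d['dq']).max())
E
```

```text
tcp [0.5296 0.3415 0.1998] t 16.9667 turn [-0.    0.    0.11] shift [ 0.0005  0.     -0.001 ] F [ 0.1 -0.4 -0.8] w 0.0336
0.0024054803245774914
```

Within 1 mm of the target and still. Handing in.

```bash
python3 -c "
from cell import bot
print(bot.job_done())"
```

```text
the job is handed in; nothing more can be done
None
```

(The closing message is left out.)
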